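Rock a seized tube block out of a dry-block heater

TASK

The aluminium tube block has seized between the spring strips of the little dry-block heater. Take it by its black lifting handle and work it up and out by rocking it side to side, left end and right end in turn (a dead straight pull only lifts the whole heater, which must stay standing where it is on the bench, as must the glassware and the sample box). Finish still holding the block by its handle, level and a centimetre or two clear above the well, so that I can look underneath it; do not put it down.

Things in the scene. Friction and masses are not known exactly. Their poses are not given: they have to be found in the camera images.
- heater: dry-block heater, white box 190 (x) x 240 (y) x 85 mm high on four rubber feet, 2.4 kg, loose on the bench. Origin: centre of its underside. x points to its rear (the sloping control panel is on the -x side), y to its left, z up. The well in its top is centred at x = +30 mm: 84 mm (x) x 72 mm (y), 40 mm deep.
- well (a point): centre of the well's mouth, level with the heater's top; axes as the heater's. On the well's left and right (y) sides a bowed spring strip clamps the block, touching it 18 to 28 mm above the well's floor. Their friction, 28 to 40 N in all, exceeds the heater's weight (24 N): a straight pull lifts the heater too. The block is free of them once it has risen 28 mm, clear of the well at 40 mm.
- plate_left (a joint): travel (m) of the left (+y) spring strip towards the block: 0 at the start, where it presses with about 27 N, down to -0.0027 pushed back (6 N more per mm), +0.003 sprung out with the block gone
- plate_right (a joint): the same for the right (-y) spring strip
- block: aluminium tube block 80 (x) x 56 (y) x 55 mm high, 0.5 to 0.75 kg. Origin: centre of its underside. Starts on the well's floor, axes along the heater's, underside 45 mm above the bench; 2 mm play either way in x, clamped in y. It climbs with little pull if swung 4 to 8 degrees left and right of upright in turn about x, turning at the height of the strips (80 mm below the handle's centre at first), and raised 2 mm at most a swing.
- handle (a point): centre of the black grip of the block's lifting handle, 103 mm above its underside, on its axis; axes as the block's. The grip is a bar 66 mm long (x), 16 mm thick (y), 30 mm high, on two 8 mm posts that leave 33 mm open beneath it. Pinch it from above across the 16 mm, fingers closing along y.
- cylinder_a: glass measuring cylinder with hexagonal foot, 200 mm high, foot 60 mm across, tube 27 mm; bystander. Origin: centre of its underside, z up
- cylinder_b: smaller glass measuring cylinder, 160 mm high, foot 50 mm across, tube 21 mm; bystander. Origin: centre of its underside, z up
- beaker: glass beaker 110 mm high, 80 mm across; bystander. Origin: centre of its underside, z up
- sample_box: low lidded sample box 84 x 114 x 46 mm; bystander. Origin: centre of its underside, z up

How it is judged:
By the outcome, as a careful person would: the job done as asked, in the order asked, and still so for the second after the job is handed in, while the arm keeps its last pose, push and grip.
It also fails if it takes over 64 s, if anything falls off the work surface, if the arm or the gripper's body presses on something with over 40 N, if the wrist force passes 120 N, or if a joint passes its speed limit or range.

ROBOT

A 6-joint arm with a two-finger parallel gripper is mounted at the origin on the work surface. World frame = base frame: x ahead of the robot, y to its left, z up, the work surface at z = 0. Lengths are in mm, angles in rad, forces in N, time in s.
With the tool pointing down it reaches from about 350 to 775 mm from the base axis. Payload 7.3 kg.
Tool frame: the origin (TCP) lies between the finger pads; the fingertips stand tcp_to_tips ahead of it and the grasp point (between the pads) lies 5 mm behind it (tcp_to_tips is the distance from the TCP to the fingertips, in mm); z points along the fingers, x is the direction in which the jaws open and shut, and the axes are right-handed (so a half turn about z gives the same grasp; the last joint's range is limited). The gripper opens to 92 mm and grips with 3 to 60 N. Pads are 19 mm wide; open, the fingers measure 130 mm over their backs; the gripper's body (75 mm by 190 mm) begins 47 mm behind the grasp point.
Start: joints at [1.107, 0.342, 1.524, -0, 1.275, -0.146], TCP at [164.036, 498.734, 240.741] pointing down, gripper open.
Joint ranges: [-2.53, 2.53], [-0.77, 2.02], [0.04, 2.7], [-1, 4.14], [0.28, 2.66], [-3.11, 3.11]. Speed limits (rad/s): [2.57, 2.57, 3.14, 3.14, 3.14, 3.14].

INTERFACE

Orientations are given as [roll, pitch, yaw] about the fixed x, y, z axes, in that order (R = Rz(yaw) Ry(pitch) Rx(roll)).
In Python, from plant import * gives the robot as it stands.
- The arm moves only by the tool drive_tool, never from a script. Its argument "deltas" is a list of rows, each an object of numbers: "hand": the gripper's target within -1 to 1 (shut at 1, half-way at 0, fully open at -1); "tx", "ty", "tz": the shift along the tool's x, y, z each as a share of 4 cm, from -1 to 1; "wx", "wy", "wz": the turn, a rotation vector about the tool's x, y, z each as a share of 5 degrees, from -1 to 1. In form: [{"hand": .., "tx": .., "ty": .., "tz": .., "wx": .., "wy": .., "wz": ..}, ...]. A call has 1 to 20 rows; each row shifts and turns the commanded pose from where the row before left it, along the tool's axes as they then stand; what a row does not reach is not made up. A row lasts 1/12 s, in which the tool goes at most 41.7 mm and 7.16 degrees, less where a joint would pass 70% of its speed; a pose out of reach is approached as far as the arm can. A call with a number of a shift or a turn outside -1 to 1 is refused whole. A call with a gripper value outside its range is refused whole. The fingers move at their own pace and stop on an object; the grip force is fixed at half the most. Time passes only in rows, so rows that do not move let the fingers close. It gives the time, the measured TCP pose, the force and the opening at its end, in the units of the state.
- get_obs(): the state, without advancing time (a new reading comes with each control period).
- capture(name): name is "scene" or "top" or "wrist"; returns the picture (384x512x3 uint8, red, green, blue); there is no depth.
- camera_model(name): a dict with "fx", "fy", "cx", "cy" (pixels), "D" ([k1, k2, p1, p2, k3] as OpenCV has them; the pictures are not rectified), "rvec" (rotation vector, rad) and "tvec" (3), from world to camera coordinates, as OpenCV has them. Camera axes: x right, y down, z forward; pixel columns grow to the right and rows downward; lengths in mm; the calibration is good to about 2 mm. A picture is of the moment at which its call begins: read the wrist's pose just before it. camera_model takes no time and is no camera call; for the wrist camera it gives the pose at the moment of the call.
- close_job(): hands the job in, once; it reports no verdict.
The state is a dict: "time": time; "joint_positions": joint angles; "dq": joint speeds; "tau": joint torques, N m; "tool_pos": TCP position; "tcp_rot": TCP orientation; "contact_force": force on the tool from outside, world axes, zero at the start; "moment": the same for the moment, N m; "grip_width": finger opening in mm.
Only numpy, scipy, OpenCV 4.12 (cv2) and the standard library are available. Lean on these libraries where they do the work, as an engineer would, in place of code of your own. Each camera call takes 0.05 s, during which the arm holds its last target.

## Working session

There is one attempt and no reset: what is moved stays moved. The work goes in short steps, Python scripts to look and compute and a tool call to move; the robot and the scene stay as the last step left them, time stands still between calls to the robot, and variables do not carry over. Pictures are saved under pics/ and viewed, and the job is handed in when it is done.

Besides the shell and the picture viewer there is one more tool, called after "Request:" by a JSON object that holds its "fn" and its "kwargs", one argument or row to a line. drive_tool: Moves the arm, as the interface text tells. Its arguments: {"type":"object","properties":{"deltas":{"type":"array","items":{"type":"object","properties":{"hand":{"type":"number"},"tx":{"type":"number"},"ty":{"type":"number"},"tz":{"type":"number"},"wx":{"type":"number"},"wy":{"type":"number"},"wz":{"type":"number"}}}}},"required":["deltas"]}

```bash
ls; mkdir -p pics
python3 - <<'E'
from plant import *
import cv2
o=get_obs();print(o)
for n in("scene","top","wrist"):
    m=camera_model(n);print(n,m)
    cv2.imwrite(f"pics/{n}0.png",capture(n)[:,:,::-1])
print(get_obs()['time'])
E
```

```text
pics
{'time': 0.0, 'joint_positions': array([ 1.10701453e+00,  3.42727225e-01,  1.52502318e+00, -5.72163742e-06,
        1.27540271e+00, -1.45993408e-01]), 'dq': array([ 3.68331450e-06, -2.50459808e-04,  1.62944064e-03,  1.45357434e-03,
        3.51524638e-04, -8.66842966e-04]), 'tau': array([-1.49016258e-03, -4.31244743e+01, -2.44213915e+01,  7.17689632e-02,
        5.60668192e-02, -1.29907166e-04]), 'tool_pos': array([163.84556103, 498.3672616 , 240.04046411]), 'tcp_rot': array([-3.14137106e+00,  1.54465605e-03,  1.25300978e+00]), 'contact_force': array([ 0.53351199, -0.08790527, -0.59485609]), 'moment': array([-0.00273001, -0.03117019, -0.01682003]), 'grip_width': 91.77290157304404}
scene {'fx': 348.4627322051401, 'fy': 348.4627322051401, 'cx': 257.5662139779042, 'cy': 196.01134101365295, 'D': array([-0.02217485,  0.        ,  0.        ,  0.        ,  0.        ]), 'rvec': array([ 1.4764721 ,  2.04652024, -0.862855  ]), 'tvec': array([ 162.78807181, -261.06030514, 1536.99794046])}
top {'fx': 378.94721155258725, 'fy': 378.94721155258725, 'cx': 256.97640665803425, 'cy': 194.07425530857185, 'D': array([-0.05290346,  0.        ,  0.        ,  0.        ,  0.        ]), 'rvec': array([ 2.13678753, -2.1208882 ,  0.16361757]), 'tvec': array([-3.77825462e-01,  5.67243095e+02,  1.03851620e+03])}
wrist {'fx': 308.6283381074153, 'fy': 308.6283381074153, 'cx': 257.3834136108663, 'cy': 192.45242177024528, 'D': array([-0.00319634,  0.        ,  0.        ,  0.        ,  0.        ]), 'rvec': array([-2.35855242, -1.70697401, -0.23084727]), 'tvec': array([-522.18117527,  -34.24725343,  391.46835936])}
0.15
```

View pics/scene0.png

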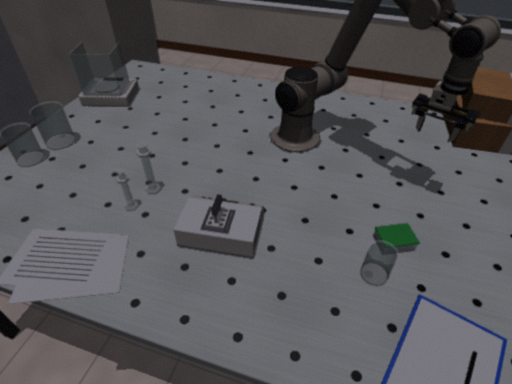

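View pics/top0.png

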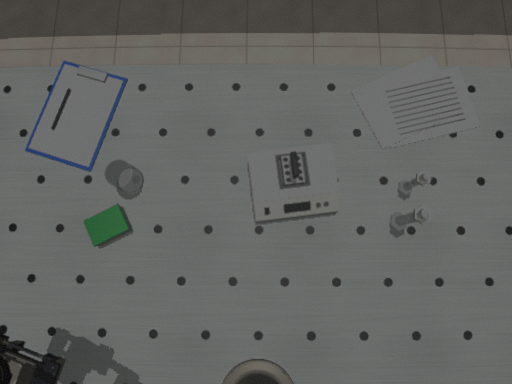

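View pics/wrist0.png

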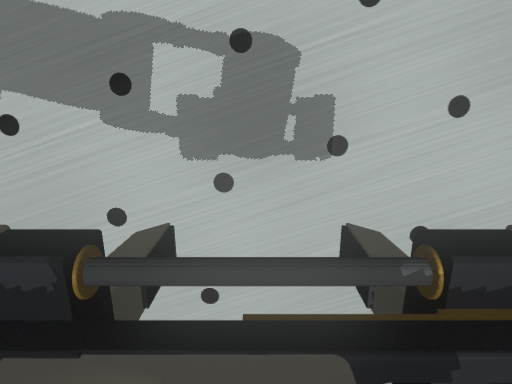

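Scene: the heater is in the middle of the bench at top px (293,184), with its panel toward the robot. The cylinders are to the right (-y), the beaker and green box to the left. I'll zoom in to measure.

```bash
python3 - <<'E'
import cv2
a=cv2.imread('pics/top0.png')[135:230,235:350]; cv2.imwrite('pics/top0z.png',cv2.convertScaleAbs(cv2.resize(a,None,fx=6.9,fy=6.3,interpolation=cv2.INTER_CUBIC)[:600,:800],alpha=1.6))
a=cv2.imread('pics/scene0.png')[180:260,165:275]; cv2.imwrite('pics/scene0z.png',cv2.convertScaleAbs(cv2.resize(a,None,fx=7,fy=7,interpolation=cv2.INTER_CUBIC),alpha=1.6))
E
cat > h.py <<'E'
import numpy as np,cv2
from plant import *
def ray(m,px):
    K=np.array([[m['fx'],0,m['cx']],[0,m['fy'],m['cy']],[0,0,1.]])
    u=cv2.undistortPoints(np.array([[px]],float),K,m['D'])[0,0]
    R=cv2.Rodrigues(m['rvec'])[0]; return -R.T@m['tvec'], R.T@np.array([u[0],u[1],1.])
def atz(m,px,z):
    c,d=ray(m,px); return c+d*(z-c[2])/d[2]
def proj(m,P):
    K=np.array([[m['fx'],0,m['cx']],[0,m['fy'],m['cy']],[0,0,1.]])
    return cv2.projectPoints(np.array(P,float).reshape(-1,3),m['rvec'],m['tvec'],K,m['D'])[0][:,0]
def tri(rs):
    A=0;b=0
    for c,d in rs:
        d=d/np.linalg.norm(d);M=np.eye(3)-np.outer(d,d);A=A+M;b=b+M@c
    return np.linalg.solve(A,b)
E
```

```text
(no output)
```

View pics/top0z.png

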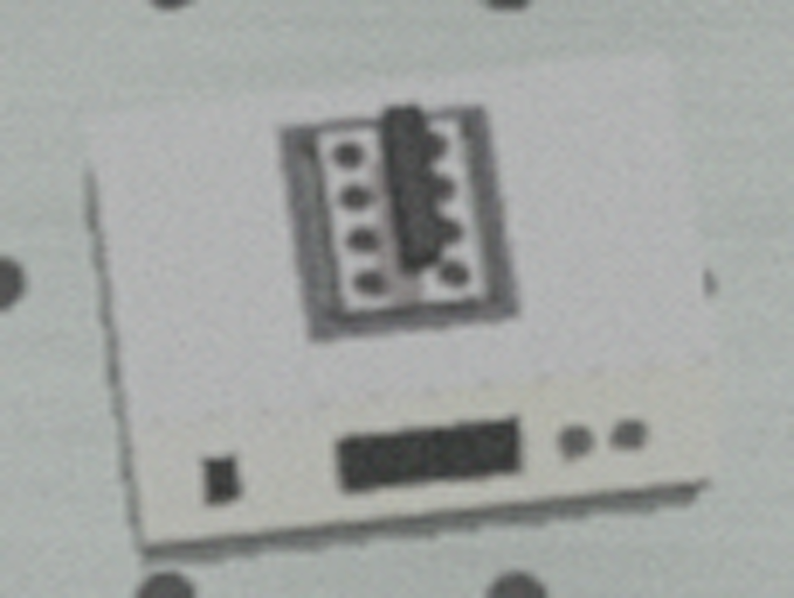

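View pics/scene0z.png

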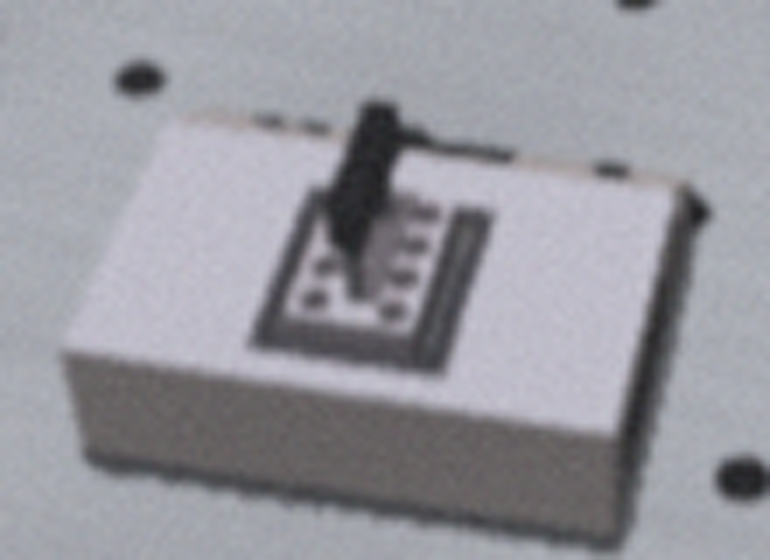

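Run:
```python
from h import *
m=camera_model('top');s=camera_model('scene')
C=np.array([[278,128],[487,106],[520,316],[312,340]])/[6.9,6.3]+[235,135]
W=np.array([atz(m,c,85) for c in C]);print(W.round(1));w=W.mean(0);print('well',w)
d=(W[0]+W[1]-W[2]-W[3]);print('yaw',np.arctan2(d[1],d[0]),np.linalg.norm(d)/2)
d=(W[0]+W[3]-W[2]-W[1]);print('yaw y',np.arctan2(-d[0],d[1]),np.linalg.norm(d)/2)
Cs=np.array([[320,190],[495,210],[440,375],[250,345]])/7+[165,180]
W=np.array([atz(s,c,85) for c in Cs]);print(W.round(1),W.mean(0))
ht=np.array([403,183])/[6.9,6.3]+[235,135]
print(atz(m,ht,163))
```

```text
[[ 671.8  -47.2   85. ]
 [ 682.4 -132.5   85. ]
 [ 586.9 -144.5   85. ]
 [ 575.7  -60.9   85. ]]
well [629.19603596 -96.29109735  85.        ]
yaw 0.13292443910595578 96.66976073736747
yaw y 0.12925692148744508 85.17555248328108
[[ 591.9 -134.7   85. ]
 [ 578.3  -55.6   85. ]
 [ 675.5  -43.5   85. ]
 [ 686.  -125.8   85. ]] [632.9268806  -89.87114291  85.        ]
[627.2505695  -91.36169152 163.        ]
```

Run:
```python
import plant
print([n for n in dir(plant) if n[0]!='_'])
print(getattr(plant,'tcp_to_tips',None))
from h import *
m=camera_model('wrist');R=cv2.Rodrigues(m['rvec'])[0]
print('cam',-R.T@m['tvec'],'fwd',R[2])
```

```text
['Unreachable', 'camera_model', 'capture', 'close_job', 'get_obs', 'tcp_to_tips']
14.0
cam [ 95.15500303 519.27707508 385.34308759] fwd [ 0.25432622 -0.08556375 -0.96332602]
```

Request:
{"fn": "drive_tool", "kwargs": {
  "deltas": [
    {"wz":-0.85},
    {"wz":-0.85},
    {"wz":-0.85},
    {"wz":-0.85},
    {"wz":-0.85},
    {"wz":-0.85}
  ]
}}

```text
invalid input
```

Request:
{"fn": "drive_tool", "kwargs": {
  "deltas": [
    {"hand":-1,"tx":0,"ty":0,"tz":0,"wx":0,"wy":0,"wz":-0.85},
    {"hand":-1,"tx":0,"ty":0,"tz":0,"wx":0,"wy":0,"wz":-0.85},
    {"hand":-1,"tx":0,"ty":0,"tz":0,"wx":0,"wy":0,"wz":-0.85},
    {"hand":-1,"tx":0,"ty":0,"tz":0,"wx":0,"wy":0,"wz":-0.85},
    {"hand":-1,"tx":0,"ty":0,"tz":0,"wx":0,"wy":0,"wz":-0.85},
    {"hand":-1,"tx":0,"ty":0,"tz":0,"wx":0,"wy":0,"wz":-0.85}
  ]
}}

```text
time: 0.65
tool_pos: [164.0, 498.6, 240.4]
tcp_rot: [-3.141, 0.001, 1.702]
contact_force: [-1.0, 0.0, -0.1]
grip_width: 91.7
```

Request:
{"fn": "drive_tool", "kwargs": {
  "deltas": [
    {"hand":-1,"tx":-0.8,"ty":0.48,"tz":0,"wx":0,"wy":0,"wz":0},
    {"hand":-1,"tx":-0.8,"ty":0.48,"tz":0,"wx":0,"wy":0,"wz":0},
    {"hand":-1,"tx":-0.8,"ty":0.48,"tz":0,"wx":0,"wy":0,"wz":0},
    {"hand":-1,"tx":-0.8,"ty":0.48,"tz":0,"wx":0,"wy":0,"wz":0},
    {"hand":-1,"tx":-0.8,"ty":0.48,"tz":0,"wx":0,"wy":0,"wz":0},
    {"hand":-1,"tx":-0.8,"ty":0.48,"tz":0,"wx":0,"wy":0,"wz":0},
    {"hand":-1,"tx":-0.8,"ty":0.48,"tz":0,"wx":0,"wy":0,"wz":0},
    {"hand":-1,"tx":-0.8,"ty":0.48,"tz":0,"wx":0,"wy":0,"wz":0},
    {"hand":-1,"tx":-0.8,"ty":0.48,"tz":0,"wx":0,"wy":0,"wz":0},
    {"hand":-1,"tx":-0.8,"ty":0.48,"tz":0,"wx":0,"wy":0,"wz":0},
    {"hand":-1,"tx":-0.8,"ty":0.48,"tz":0,"wx":0,"wy":0,"wz":0},
    {"hand":-1,"tx":-0.8,"ty":0.48,"tz":0,"wx":0,"wy":0,"wz":0},
    {"hand":-1,"tx":-0.8,"ty":0.48,"tz":0,"wx":0,"wy":0,"wz":0},
    {"hand":-1,"tx":-0.8,"ty":0.48,"tz":0,"wx":0,"wy":0,"wz":0},
    {"hand":-1,"tx":-0.8,"ty":0.48,"tz":0,"wx":0,"wy":0,"wz":0},
    {"hand":-1,"tx":-0.8,"ty":0.48,"tz":0,"wx":0,"wy":0,"wz":0},
    {"hand":-1,"tx":-0.8,"ty":0.48,"tz":0,"wx":0,"wy":0,"wz":0},
    {"hand":-1,"tx":-0.8,"ty":0.48,"tz":0,"wx":0,"wy":0,"wz":0}
  ]
}}

```text
time: 2.15
tool_pos: [580.6, -30.4, 240.4]
tcp_rot: [-3.141, -0.0, 1.698]
contact_force: [1.9, 0.7, -0.1]
grip_width: 91.7
```

Request:
{"fn": "drive_tool", "kwargs": {
  "deltas": [
    {"hand":-1,"tx":0,"ty":0,"tz":0,"wx":0,"wy":0,"wz":0},
    {"hand":-1,"tx":0,"ty":0,"tz":0,"wx":0,"wy":0,"wz":0},
    {"hand":-1,"tx":0,"ty":0,"tz":0,"wx":0,"wy":0,"wz":0}
  ]
}}

```text
time: 2.4
tool_pos: [579.3, -28.4, 240.1]
tcp_rot: [-3.14, -0.001, 1.698]
contact_force: [-0.3, -0.2, -0.3]
grip_width: 91.8
```

Run:
```python
from h import *
import json
o=get_obs();m=camera_model('wrist');a=capture('wrist')
json.dump({k:np.asarray(v).tolist() for k,v in m.items()},open('w1.json','w'))
cv2.imwrite('pics/w1.png',cv2.convertScaleAbs(cv2.resize(a[:,:,::-1],(800,600),interpolation=cv2.INTER_CUBIC),alpha=1.3));print(o['tool_pos'],o['tcp_rot'],o['dq'].round(3))
```

```text
[579.34849608 -28.40453399 240.11926899] [-3.14012124e+00 -9.70563874e-04  1.69762579e+00] [ 0.023 -0.02   0.012 -0.001 -0.001 -0.002]
```

View pics/w1.png

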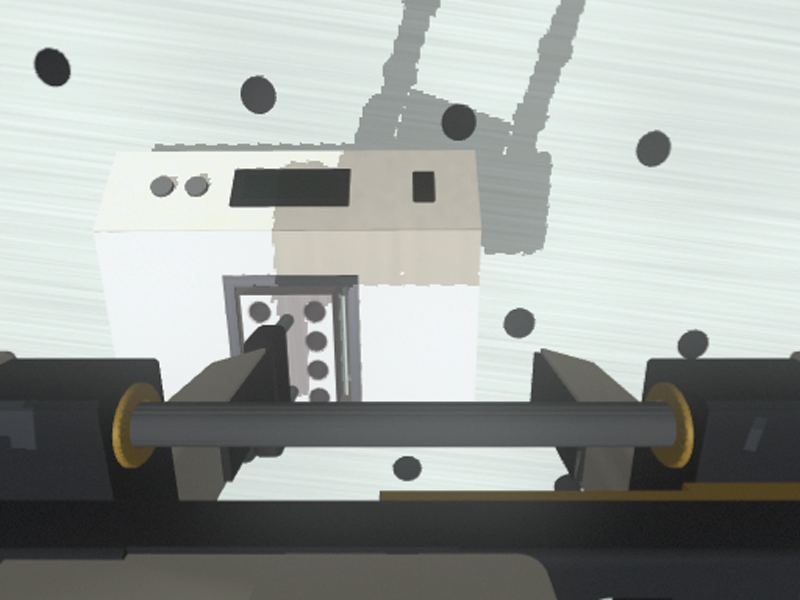

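Request:
{"fn": "drive_tool", "kwargs": {
  "deltas": [
    {"hand":-1,"tx":-0.6,"ty":0.7,"tz":0,"wx":0,"wy":0,"wz":0},
    {"hand":-1,"tx":-0.6,"ty":0.7,"tz":0,"wx":0,"wy":0,"wz":0},
    {"hand":-1,"tx":-0.55,"ty":0.7,"tz":0,"wx":0,"wy":0,"wz":0},
    {"hand":-1,"tx":0,"ty":0,"tz":0,"wx":0,"wy":0,"wz":0},
    {"hand":-1,"tx":0,"ty":0,"tz":0,"wx":0,"wy":0,"wz":0},
    {"hand":-1,"tx":0,"ty":0,"tz":0,"wx":0,"wy":0,"wz":0},
    {"hand":-1,"tx":0,"ty":0,"tz":0,"wx":0,"wy":0,"wz":0}
  ]
}}

```text
time: 3.03
tool_pos: [671.3, -85.9, 241.5]
tcp_rot: [3.141, -0.0, 1.7]
contact_force: [-1.5, 0.4, -0.1]
grip_width: 91.6
```

Run:
```python
from h import *
import json
o=get_obs();m=camera_model('wrist');a=capture('wrist')
json.dump({k:np.asarray(v).tolist() for k,v in m.items()},open('w2.json','w'))
cv2.imwrite('pics/w2.png',cv2.convertScaleAbs(cv2.resize(a[:,:,::-1],(800,600),interpolation=cv2.INTER_CUBIC),alpha=1.3));print(o['tool_pos'],o['tcp_rot'],o['dq'].round(3))
```

```text
[671.2553092  -85.91919595 241.47867128] [ 3.14148119e+00 -2.77904929e-04  1.69969416e+00] [-0.002 -0.009 -0.004 -0.001 -0.001 -0.002]
```

View pics/w2.png

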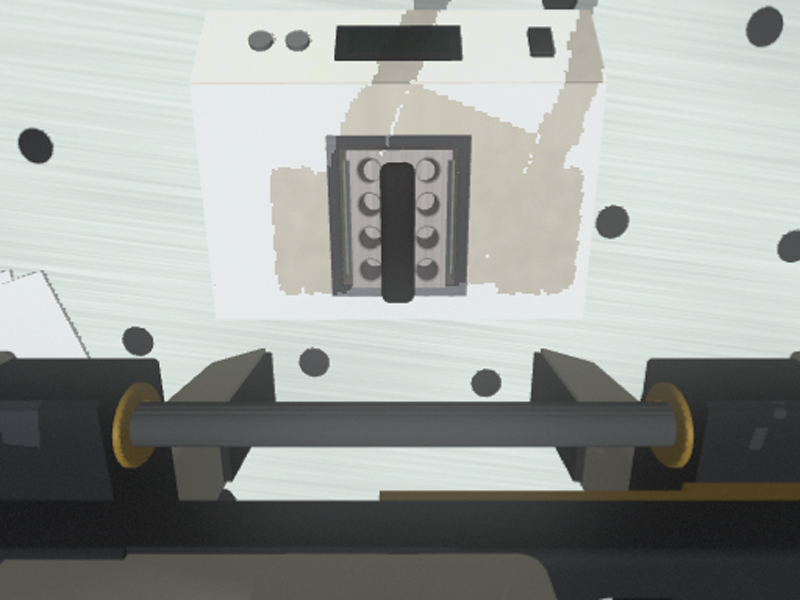

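Run:
```python
import cv2
a=cv2.imread('pics/w1.png')[260:480,200:400];b=cv2.imread('pics/w2.png')[130:330,310:490]
a=cv2.resize(a,None,fx=2,fy=2.5);a=cv2.resize(a,(400,550));b=cv2.resize(b,(396,550))
cv2.imwrite('pics/z12.png',cv2.hconcat([cv2.convertScaleAbs(a,alpha=1.5),b]))
```

```text
(no output)
```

View pics/z12.png

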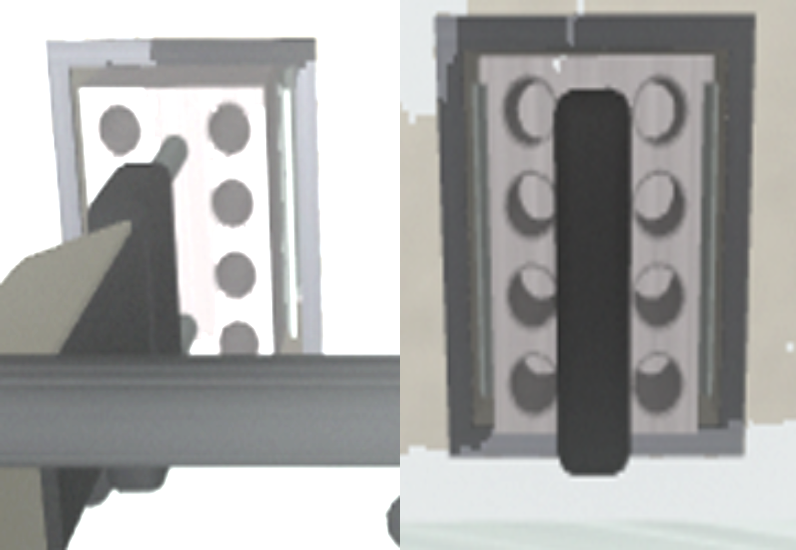

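Run:
```python
from h import *
import json
m2={k:np.array(v) if isinstance(v,list) else v for k,v in json.load(open('w2.json')).items()}
m1={k:np.array(v) if isinstance(v,list) else v for k,v in json.load(open('w1.json')).items()}
s=1.5625
def p(x,y): return np.array([x,y])/s-0.18
for z in(163,160):
  A=atz(m2,p(397.3,162),z);B=atz(m2,p(397.3,302.7),z);print(z,A,B,(A+B)/2,np.linalg.norm(A-B),np.arctan2(*(B-A)[[1,0]]))
def mm2(x,y): return p(310+(x-400)/2.2,130+y/2.75)
def mm1(x,y): return p(200+x/2,260+y/2.5)
# rim corners, block top corners, z check through two views
for n,a,b in [('rimR',(316,38),(755,14)),('rimL',(48,40),(436,16)),('blkR',(265,88),(713,55)),('blkL',(80,88),(480,55)),('hole1R',(230,130),(661,110)),('hole3R',(236,274),(657,296))]:
  print(n,tri([ray(m1,mm1(*a)),ray(m2,mm2(*b))]).round(1))
W=np.array([atz(m2,mm2(*c),85) for c in[(436,16),(755,14),(744,455),(449,455)]]);print(W.round(1),W.mean(0))
W=np.array([atz(m2,mm2(*c),100) for c in[(480,55),(713,55),(697,432),(494,432)]]);print(W.round(1),W.mean(0))
t=camera_model('top')
print(tri([ray(t,np.array([403,185])/[6.9,6.3]+[235-.4,135-.4]),ray(m2,p(397.3,232))]))
c=camera_model('scene')
# handle far top end & near end in scene zoom
for P in ([596,-92,163],[662,-92,163]): print(proj(c,P))
```

```text
163 [597.70312481 -99.75447305 163.        ] [662.33792244 -91.58903966 163.        ] [630.02052362 -95.67175635 163.        ] 65.14853311759732 0.1256661362359581
160 [597.68016632 -99.79063344 160.        ] [663.18225384 -91.51563372 160.        ] [630.43121008 -95.65313358 160.        ] 66.02271647308933 0.12566613623595782
rimR [576.4 -59.2  86.5]
rimL [ 587.9 -144.    85.5]
blkR [586.7 -71.3 105.2]
blkL [ 594.8 -129.5   99.3]
hole1R [599.4 -82.1 101.4]
hole3R [638.  -77.5  99.7]
[[ 587.7 -144.3   85. ]
 [ 576.3  -59.1   85. ]
 [ 673.7  -46.    85. ]
 [ 684.9 -132.    85. ]] [630.63179242 -95.34312807  85.        ]
[[ 594.4 -130.   100. ]
 [ 586.7  -70.4  100. ]
 [ 666.5  -62.3  100. ]
 [ 673.7 -118.3  100. ]] [630.33681455 -95.27306963 100.        ]
[633.4387752  -94.18939406 134.62528062]
[[221.27888391 192.97331252]]
[[212.39209864 208.07174581]]
```

Request:
{"fn": "drive_tool", "kwargs": {
  "deltas": [
    {"hand":-1,"tx":-0.05,"ty":-0.5,"tz":0.2,"wx":0,"wy":0,"wz":0},
    {"hand":-1,"tx":-0.05,"ty":-0.55,"tz":0.4,"wx":0,"wy":0,"wz":0},
    {"hand":-1,"tx":0,"ty":0,"tz":0.4,"wx":0,"wy":0,"wz":0},
    {"hand":-1,"tx":0,"ty":0,"tz":0,"wx":0,"wy":0,"wz":0},
    {"hand":-1,"tx":0,"ty":0,"tz":0,"wx":0,"wy":0,"wz":0},
    {"hand":-1,"tx":0,"ty":0,"tz":0,"wx":0,"wy":0,"wz":0},
    {"hand":-1,"tx":0,"ty":0,"tz":0,"wx":0,"wy":0,"wz":0}
  ]
}}

```text
time: 3.67
tool_pos: [631.9, -96.6, 202.2]
tcp_rot: [3.139, 0.001, 1.699]
contact_force: [0.7, 0.3, 0.6]
grip_width: 91.7
```

Request:
{"fn": "drive_tool", "kwargs": {
  "deltas": [
    {"hand":-1,"tx":0.03,"ty":-0.03,"tz":0.5,"wx":0,"wy":0,"wz":0},
    {"hand":-1,"tx":0,"ty":0,"tz":0.5,"wx":0,"wy":0,"wz":0},
    {"hand":-1,"tx":0,"ty":0,"tz":0.3,"wx":0,"wy":0,"wz":0},
    {"hand":-1,"tx":0,"ty":0,"tz":0.18,"wx":0,"wy":0,"wz":0},
    {"hand":-1,"tx":0,"ty":0,"tz":0,"wx":0,"wy":0,"wz":0},
    {"hand":-1,"tx":0,"ty":0,"tz":0,"wx":0,"wy":0,"wz":0},
    {"hand":-1,"tx":0,"ty":0,"tz":0,"wx":0,"wy":0,"wz":0}
  ]
}}

```text
time: 4.25
tool_pos: [630.5, -95.9, 142.8]
tcp_rot: [3.139, 0.001, 1.698]
contact_force: [-0.3, -0.5, 0.4]
grip_width: 91.9
```

Run:
```python
from h import *
o=get_obs();a=capture('wrist')
cv2.imwrite('pics/w3.png',cv2.convertScaleAbs(cv2.resize(a[:,:,::-1],(800,600),interpolation=cv2.INTER_CUBIC),alpha=1.3));print(o['tool_pos'],o['tcp_rot'],o['contact_force'])
```

```text
[630.49883417 -95.93152759 142.83544041] [3.13940004e+00 8.29532223e-04 1.69819301e+00] [-0.3151847  -0.53320835  0.37978995]
```

View pics/w3.png

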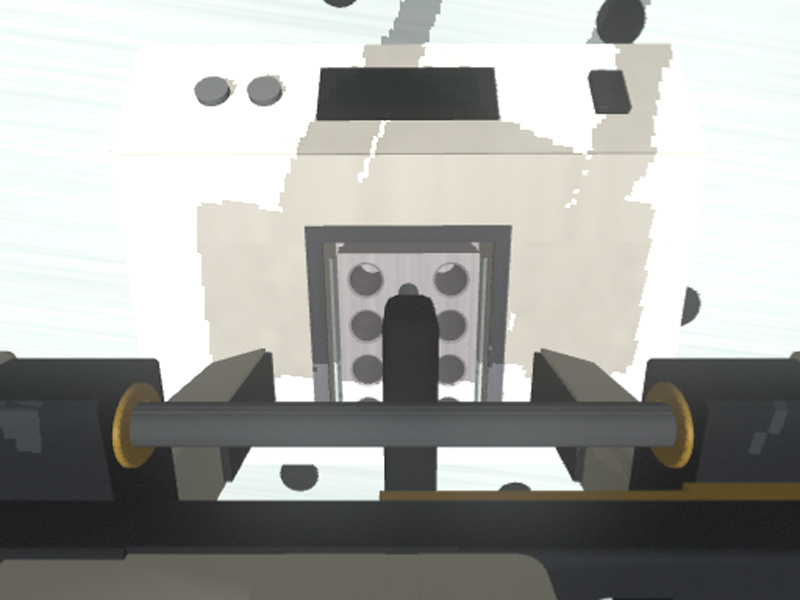

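Run:
```python
from h import *
m=camera_model('wrist')
R=cv2.Rodrigues(m['rvec'])[0];print('cam',-R.T@m['tvec'],R)
f=np.array([np.cos(.127),np.sin(.127),0]);c=np.array([630.2,-95.5,163])
for P in (c-33*f,c, c-42*f-[0,0,78]): print(proj(m,P)*1.5625)
s=1.5625
print(atz(m,np.array([411,300])/s-.18,163),atz(m,np.array([411,296])/s-.18,155))
print(atz(m,np.array([305,226])/s-.18,85),atz(m,np.array([511,226])/s-.18,85))
```

```text
cam [ 558.26471832 -106.81568955  287.82159716] [[-0.12668249  0.99194156 -0.00186741]
 [ 0.95495337  0.12246754  0.2703068 ]
 [ 0.26835724  0.03245985 -0.96277243]]
[[410.80036547 317.53540623]]
[[410.24489229 425.99256426]]
[[408.06234642 241.06757276]]
[ 592.49070622 -100.36174426  163.        ] [ 593.51015715 -100.1037794   155.        ]
[ 587.63126855 -144.58947786   85.        ] [576.68574729 -59.04481908  85.        ]
```

The handle sits between the fingers at the predicted pixel (411,~300), so I'm closing.

Request:
{"fn": "drive_tool", "kwargs": {
  "deltas": [
    {"hand":1,"tx":0,"ty":0,"tz":0,"wx":0,"wy":0,"wz":0},
    {"hand":1,"tx":0,"ty":0,"tz":0,"wx":0,"wy":0,"wz":0},
    {"hand":1,"tx":0,"ty":0,"tz":0,"wx":0,"wy":0,"wz":0},
    {"hand":1,"tx":0,"ty":0,"tz":0,"wx":0,"wy":0,"wz":0},
    {"hand":1,"tx":0,"ty":0,"tz":0,"wx":0,"wy":0,"wz":0},
    {"hand":1,"tx":0,"ty":0,"tz":0,"wx":0,"wy":0,"wz":0},
    {"hand":1,"tx":0,"ty":0,"tz":0,"wx":0,"wy":0,"wz":0},
    {"hand":1,"tx":0,"ty":0,"tz":0,"wx":0,"wy":0,"wz":0},
    {"hand":1,"tx":0,"ty":0,"tz":0,"wx":0,"wy":0,"wz":0},
    {"hand":1,"tx":0,"ty":0,"tz":0,"wx":0,"wy":0,"wz":0}
  ]
}}

```text
time: 5.13
tool_pos: [629.7, -95.8, 141.5]
tcp_rot: [3.142, -0.0, 1.698]
contact_force: [0.1, 0.7, -0.5]
grip_width: 29.8
```

Request:
{"fn": "drive_tool", "kwargs": {
  "deltas": [
    {"hand":1,"tx":0,"ty":0,"tz":0,"wx":0,"wy":0,"wz":0},
    {"hand":1,"tx":0,"ty":0,"tz":0,"wx":0,"wy":0,"wz":0},
    {"hand":1,"tx":0,"ty":0,"tz":0,"wx":0,"wy":0,"wz":0},
    {"hand":1,"tx":0,"ty":0,"tz":0,"wx":0,"wy":0,"wz":0},
    {"hand":1,"tx":0,"ty":0,"tz":0,"wx":0,"wy":0,"wz":0}
  ]
}}

```text
time: 5.55
tool_pos: [629.5, -94.3, 141.6]
tcp_rot: [-3.141, -0.002, 1.699]
contact_force: [0.4, 5.2, 2.4]
grip_width: 15.8
```

Request:
{"fn": "drive_tool", "kwargs": {
  "deltas": [
    {"hand":1,"tx":0.03,"ty":0,"tz":0,"wx":0,"wy":0,"wz":0},
    {"hand":1,"tx":-0.065,"ty":0,"tz":-0.007,"wx":0,"wy":0.4,"wz":0},
    {"hand":1,"tx":-0.065,"ty":0,"tz":-0.007,"wx":0,"wy":0.4,"wz":0},
    {"hand":1,"tx":-0.065,"ty":0,"tz":-0.007,"wx":0,"wy":0.4,"wz":0},
    {"hand":1,"tx":0,"ty":0,"tz":0,"wx":0,"wy":0,"wz":0}
  ]
}}

```text
time: 5.97
tool_pos: [630.7, -102.1, 143.5]
tcp_rot: [3.14, -0.108, 1.698]
contact_force: [-3.0, 7.2, 9.2]
grip_width: 15.8
```

Request:
{"fn": "drive_tool", "kwargs": {
  "deltas": [
    {"hand":1,"tx":0.066,"ty":0,"tz":-0.007,"wx":0,"wy":-0.4,"wz":0},
    {"hand":1,"tx":0.066,"ty":0,"tz":-0.007,"wx":0,"wy":-0.4,"wz":0},
    {"hand":1,"tx":0.066,"ty":0,"tz":-0.007,"wx":0,"wy":-0.4,"wz":0},
    {"hand":1,"tx":0.066,"ty":0,"tz":-0.007,"wx":0,"wy":-0.4,"wz":0},
    {"hand":1,"tx":0.066,"ty":0,"tz":-0.007,"wx":0,"wy":-0.4,"wz":0},
    {"hand":1,"tx":0.066,"ty":0,"tz":-0.007,"wx":0,"wy":-0.4,"wz":0},
    {"hand":1,"tx":0,"ty":0,"tz":0,"wx":0,"wy":0,"wz":0}
  ]
}}

```text
time: 6.55
tool_pos: [628.3, -86.2, 143.6]
tcp_rot: [-3.141, 0.106, 1.699]
contact_force: [1.6, -4.5, -4.5]
grip_width: 16.1
```

Run:
```python
from h import *
o=get_obs();a=capture('wrist');b=capture('scene')[160:270,150:290]
cv2.imwrite('pics/w4.png',cv2.hconcat([cv2.resize(a[:,:,::-1],(400,300)),cv2.resize(b[:,:,::-1],(400,300),interpolation=cv2.INTER_CUBIC)]));print(o['tool_pos'],o['tcp_rot'],o['contact_force'],o['moment'])
```

```text
[628.30458118 -86.20765184 143.60543087] [-3.14092764  0.10647033  1.69942492] [ 1.61758542 -4.49665735 -4.54512168] [ 0.22929539 -0.10866578  0.00420247]
```

View pics/w4.png

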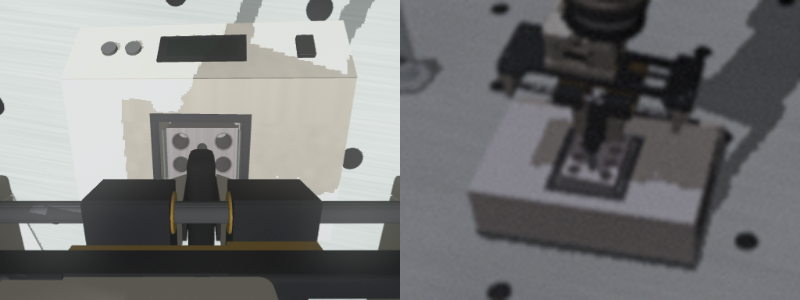

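Request:
{"fn": "drive_tool", "kwargs": {
  "deltas": [
    {"hand":1,"tx":-0.067,"ty":0,"tz":-0.007,"wx":0,"wy":0.4,"wz":0},
    {"hand":1,"tx":-0.067,"ty":0,"tz":-0.007,"wx":0,"wy":0.4,"wz":0},
    {"hand":1,"tx":-0.067,"ty":0,"tz":-0.007,"wx":0,"wy":0.4,"wz":0},
    {"hand":1,"tx":-0.067,"ty":0,"tz":-0.007,"wx":0,"wy":0.4,"wz":0},
    {"hand":1,"tx":-0.067,"ty":0,"tz":-0.007,"wx":0,"wy":0.4,"wz":0},
    {"hand":1,"tx":-0.067,"ty":0,"tz":-0.007,"wx":0,"wy":0.4,"wz":0},
    {"hand":1,"tx":0,"ty":0,"tz":0,"wx":0,"wy":0,"wz":0},
    {"hand":1,"tx":0.069,"ty":0,"tz":-0.007,"wx":0,"wy":-0.4,"wz":0},
    {"hand":1,"tx":0.069,"ty":0,"tz":-0.007,"wx":0,"wy":-0.4,"wz":0},
    {"hand":1,"tx":0.069,"ty":0,"tz":-0.007,"wx":0,"wy":-0.4,"wz":0},
    {"hand":1,"tx":0.069,"ty":0,"tz":-0.007,"wx":0,"wy":-0.4,"wz":0},
    {"hand":1,"tx":0.069,"ty":0,"tz":-0.007,"wx":0,"wy":-0.4,"wz":0},
    {"hand":1,"tx":0.069,"ty":0,"tz":-0.007,"wx":0,"wy":-0.4,"wz":0},
    {"hand":1,"tx":0,"ty":0,"tz":0,"wx":0,"wy":0,"wz":0}
  ]
}}

```text
time: 7.82
tool_pos: [628.1, -85.8, 147.5]
tcp_rot: [-3.141, 0.106, 1.699]
contact_force: [0.1, -4.0, -5.3]
grip_width: 16.0
```

Run:
```python
from h import *
o=get_obs();a=capture('wrist')
cv2.imwrite('pics/w5.png',cv2.resize(a[:,:,::-1],(800,600)));print(o['tool_pos'],o['tcp_rot'],o['contact_force'],o['moment'])
```

```text
[628.08207122 -85.78231837 147.48069136] [-3.14062634  0.10555873  1.69912621] [ 0.14665149 -4.02264281 -5.33909899] [ 0.11503275 -0.017844    0.04073045]
```

View pics/w5.png

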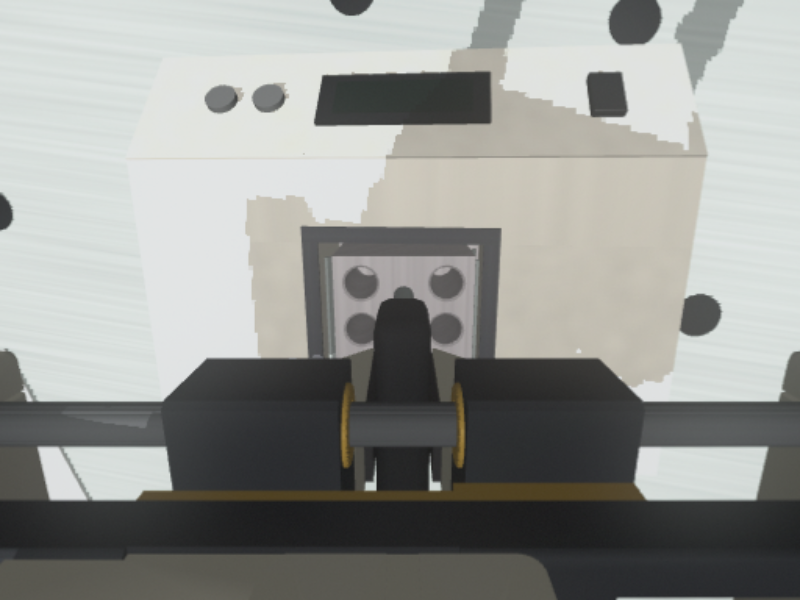

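Run:
```python
from h import *
m=camera_model('wrist');s=1.5625
print(atz(m,np.array([302.5,228])/s-.18,85),atz(m,np.array([500.5,228])/s-.18,85))
```

```text
[ 588.39928057 -144.40797695   85.        ] [576.42134106 -59.61568647  85.        ]
```

Request:
{"fn": "drive_tool", "kwargs": {
  "deltas": [
    {"hand":1,"tx":-0.07,"ty":0,"tz":-0.007,"wx":0,"wy":0.4,"wz":0},
    {"hand":1,"tx":-0.07,"ty":0,"tz":-0.007,"wx":0,"wy":0.4,"wz":0},
    {"hand":1,"tx":-0.07,"ty":0,"tz":-0.007,"wx":0,"wy":0.4,"wz":0},
    {"hand":1,"tx":-0.07,"ty":0,"tz":-0.007,"wx":0,"wy":0.4,"wz":0},
    {"hand":1,"tx":-0.07,"ty":0,"tz":-0.007,"wx":0,"wy":0.4,"wz":0},
    {"hand":1,"tx":-0.07,"ty":0,"tz":-0.007,"wx":0,"wy":0.4,"wz":0},
    {"hand":1,"tx":0,"ty":0,"tz":0,"wx":0,"wy":0,"wz":0},
    {"hand":1,"tx":0.072,"ty":0,"tz":-0.007,"wx":0,"wy":-0.4,"wz":0},
    {"hand":1,"tx":0.072,"ty":0,"tz":-0.007,"wx":0,"wy":-0.4,"wz":0},
    {"hand":1,"tx":0.072,"ty":0,"tz":-0.007,"wx":0,"wy":-0.4,"wz":0},
    {"hand":1,"tx":0.072,"ty":0,"tz":-0.007,"wx":0,"wy":-0.4,"wz":0},
    {"hand":1,"tx":0.072,"ty":0,"tz":-0.007,"wx":0,"wy":-0.4,"wz":0},
    {"hand":1,"tx":0.072,"ty":0,"tz":-0.007,"wx":0,"wy":-0.4,"wz":0},
    {"hand":1,"tx":0,"ty":0,"tz":0,"wx":0,"wy":0,"wz":0}
  ]
}}

```text
time: 9.03
tool_pos: [628.1, -85.4, 151.7]
tcp_rot: [-3.141, 0.106, 1.699]
contact_force: [0.4, -4.1, -5.1]
grip_width: 15.6
```

The rim corners haven't moved, so the heater is still in place and the block has risen about 10 mm. I'll keep rocking.

Request:
{"fn": "drive_tool", "kwargs": {
  "deltas": [
    {"hand":1,"tx":-0.074,"ty":0,"tz":-0.007,"wx":0,"wy":0.4,"wz":0},
    {"hand":1,"tx":-0.074,"ty":0,"tz":-0.007,"wx":0,"wy":0.4,"wz":0},
    {"hand":1,"tx":-0.074,"ty":0,"tz":-0.007,"wx":0,"wy":0.4,"wz":0},
    {"hand":1,"tx":-0.074,"ty":0,"tz":-0.007,"wx":0,"wy":0.4,"wz":0},
    {"hand":1,"tx":-0.074,"ty":0,"tz":-0.007,"wx":0,"wy":0.4,"wz":0},
    {"hand":1,"tx":-0.074,"ty":0,"tz":-0.007,"wx":0,"wy":0.4,"wz":0},
    {"hand":1,"tx":0,"ty":0,"tz":0,"wx":0,"wy":0,"wz":0},
    {"hand":1,"tx":0.075,"ty":0,"tz":-0.007,"wx":0,"wy":-0.4,"wz":0},
    {"hand":1,"tx":0.075,"ty":0,"tz":-0.007,"wx":0,"wy":-0.4,"wz":0},
    {"hand":1,"tx":0.075,"ty":0,"tz":-0.007,"wx":0,"wy":-0.4,"wz":0},
    {"hand":1,"tx":0.075,"ty":0,"tz":-0.007,"wx":0,"wy":-0.4,"wz":0},
    {"hand":1,"tx":0.075,"ty":0,"tz":-0.007,"wx":0,"wy":-0.4,"wz":0},
    {"hand":1,"tx":0.075,"ty":0,"tz":-0.007,"wx":0,"wy":-0.4,"wz":0},
    {"hand":1,"tx":0,"ty":0,"tz":0,"wx":0,"wy":0,"wz":0}
  ]
}}

```text
time: 10.2
tool_pos: [628.1, -85.0, 155.7]
tcp_rot: [-3.141, 0.105, 1.699]
contact_force: [0.6, -4.3, -4.5]
grip_width: 15.8
```

Request:
{"fn": "drive_tool", "kwargs": {
  "deltas": [
    {"hand":1,"tx":-0.077,"ty":0,"tz":-0.007,"wx":0,"wy":0.4,"wz":0},
    {"hand":1,"tx":-0.077,"ty":0,"tz":-0.007,"wx":0,"wy":0.4,"wz":0},
    {"hand":1,"tx":-0.077,"ty":0,"tz":-0.007,"wx":0,"wy":0.4,"wz":0},
    {"hand":1,"tx":-0.077,"ty":0,"tz":-0.007,"wx":0,"wy":0.4,"wz":0},
    {"hand":1,"tx":-0.077,"ty":0,"tz":-0.007,"wx":0,"wy":0.4,"wz":0},
    {"hand":1,"tx":-0.077,"ty":0,"tz":-0.007,"wx":0,"wy":0.4,"wz":0},
    {"hand":1,"tx":0,"ty":0,"tz":0,"wx":0,"wy":0,"wz":0},
    {"hand":1,"tx":0.079,"ty":0,"tz":-0.007,"wx":0,"wy":-0.4,"wz":0},
    {"hand":1,"tx":0.079,"ty":0,"tz":-0.007,"wx":0,"wy":-0.4,"wz":0},
    {"hand":1,"tx":0.079,"ty":0,"tz":-0.007,"wx":0,"wy":-0.4,"wz":0},
    {"hand":1,"tx":0.079,"ty":0,"tz":-0.007,"wx":0,"wy":-0.4,"wz":0},
    {"hand":1,"tx":0.079,"ty":0,"tz":-0.007,"wx":0,"wy":-0.4,"wz":0},
    {"hand":1,"tx":0.079,"ty":0,"tz":-0.007,"wx":0,"wy":-0.4,"wz":0},
    {"hand":1,"tx":0,"ty":0,"tz":0,"wx":0,"wy":0,"wz":0}
  ]
}}

```text
time: 11.37
tool_pos: [628.1, -84.3, 160.1]
tcp_rot: [-3.142, 0.105, 1.699]
contact_force: [-1.4, -1.9, -3.5]
grip_width: 16.3
```

Run:
```python
from h import *
o=get_obs();a=capture('wrist')
cv2.imwrite('pics/w6.png',cv2.resize(a[:,:,::-1],(800,600)));print(o['tool_pos'],o['tcp_rot'],o['contact_force'],o['moment'])
```

```text
[628.14971894 -84.34437185 160.05793132] [-3.14157332  0.10542569  1.69948292] [-1.43300732 -1.87094827 -3.51542181] [-0.07878254  0.27776225 -0.01570528]
```

View pics/w6.png

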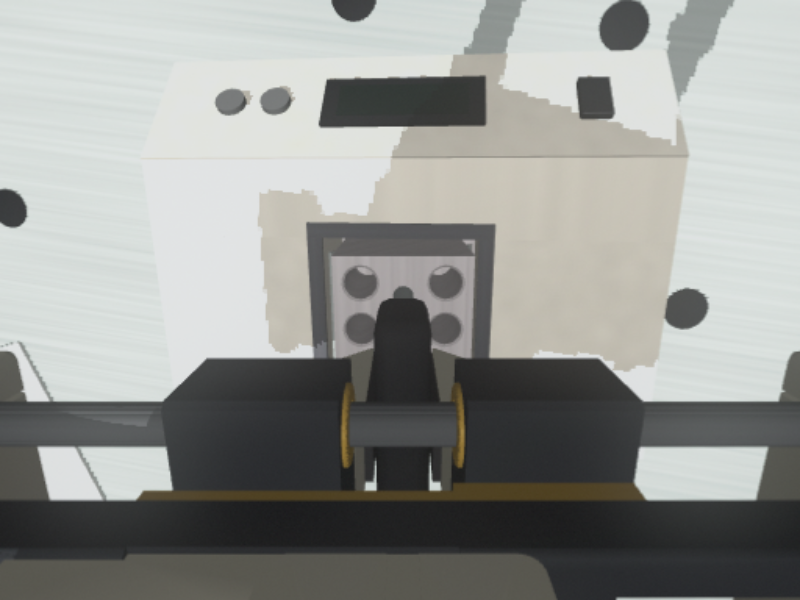

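The block is fixed in the gripper (same pixels as before). The heater rim at (307,224)-(495,224) sits lower, as expected. The rise is now about 19 mm.

Request:
{"fn": "drive_tool", "kwargs": {
  "deltas": [
    {"hand":1,"tx":-0.081,"ty":0,"tz":-0.007,"wx":0,"wy":0.4,"wz":0},
    {"hand":1,"tx":-0.081,"ty":0,"tz":-0.007,"wx":0,"wy":0.4,"wz":0},
    {"hand":1,"tx":-0.081,"ty":0,"tz":-0.007,"wx":0,"wy":0.4,"wz":0},
    {"hand":1,"tx":-0.081,"ty":0,"tz":-0.007,"wx":0,"wy":0.4,"wz":0},
    {"hand":1,"tx":-0.081,"ty":0,"tz":-0.007,"wx":0,"wy":0.4,"wz":0},
    {"hand":1,"tx":-0.081,"ty":0,"tz":-0.007,"wx":0,"wy":0.4,"wz":0},
    {"hand":1,"tx":0,"ty":0,"tz":0,"wx":0,"wy":0,"wz":0},
    {"hand":1,"tx":0.083,"ty":0,"tz":-0.007,"wx":0,"wy":-0.4,"wz":0},
    {"hand":1,"tx":0.083,"ty":0,"tz":-0.007,"wx":0,"wy":-0.4,"wz":0},
    {"hand":1,"tx":0.083,"ty":0,"tz":-0.007,"wx":0,"wy":-0.4,"wz":0},
    {"hand":1,"tx":0.083,"ty":0,"tz":-0.007,"wx":0,"wy":-0.4,"wz":0},
    {"hand":1,"tx":0.083,"ty":0,"tz":-0.007,"wx":0,"wy":-0.4,"wz":0},
    {"hand":1,"tx":0.083,"ty":0,"tz":-0.007,"wx":0,"wy":-0.4,"wz":0},
    {"hand":1,"tx":0,"ty":0,"tz":0,"wx":0,"wy":0,"wz":0}
  ]
}}

```text
time: 12.58
tool_pos: [628.2, -84.1, 164.1]
tcp_rot: [3.141, 0.106, 1.699]
contact_force: [-0.8, -2.8, -4.0]
grip_width: 15.9
```

Request:
{"fn": "drive_tool", "kwargs": {
  "deltas": [
    {"hand":1,"tx":-0.084,"ty":0,"tz":-0.007,"wx":0,"wy":0.4,"wz":0},
    {"hand":1,"tx":-0.084,"ty":0,"tz":-0.007,"wx":0,"wy":0.4,"wz":0},
    {"hand":1,"tx":-0.084,"ty":0,"tz":-0.007,"wx":0,"wy":0.4,"wz":0},
    {"hand":1,"tx":-0.084,"ty":0,"tz":-0.007,"wx":0,"wy":0.4,"wz":0},
    {"hand":1,"tx":-0.084,"ty":0,"tz":-0.007,"wx":0,"wy":0.4,"wz":0},
    {"hand":1,"tx":-0.084,"ty":0,"tz":-0.007,"wx":0,"wy":0.4,"wz":0},
    {"hand":1,"tx":0,"ty":0,"tz":0,"wx":0,"wy":0,"wz":0},
    {"hand":1,"tx":0.086,"ty":0,"tz":-0.007,"wx":0,"wy":-0.4,"wz":0},
    {"hand":1,"tx":0.086,"ty":0,"tz":-0.007,"wx":0,"wy":-0.4,"wz":0},
    {"hand":1,"tx":0.086,"ty":0,"tz":-0.007,"wx":0,"wy":-0.4,"wz":0},
    {"hand":1,"tx":0.086,"ty":0,"tz":-0.007,"wx":0,"wy":-0.4,"wz":0},
    {"hand":1,"tx":0.086,"ty":0,"tz":-0.007,"wx":0,"wy":-0.4,"wz":0},
    {"hand":1,"tx":0.086,"ty":0,"tz":-0.007,"wx":0,"wy":-0.4,"wz":0},
    {"hand":1,"tx":0,"ty":0,"tz":0,"wx":0,"wy":0,"wz":0}
  ]
}}

```text
time: 13.75
tool_pos: [628.8, -82.7, 171.3]
tcp_rot: [3.138, 0.105, 1.699]
contact_force: [-4.4, 1.4, 11.2]
grip_width: 16.1
```

Request:
{"fn": "drive_tool", "kwargs": {
  "deltas": [
    {"hand":1,"tx":-0.088,"ty":0,"tz":-0.007,"wx":0,"wy":0.4,"wz":0},
    {"hand":1,"tx":-0.088,"ty":0,"tz":-0.007,"wx":0,"wy":0.4,"wz":0},
    {"hand":1,"tx":-0.088,"ty":0,"tz":-0.007,"wx":0,"wy":0.4,"wz":0},
    {"hand":1,"tx":-0.088,"ty":0,"tz":-0.007,"wx":0,"wy":0.4,"wz":0},
    {"hand":1,"tx":-0.088,"ty":0,"tz":-0.007,"wx":0,"wy":0.4,"wz":0},
    {"hand":1,"tx":-0.088,"ty":0,"tz":-0.007,"wx":0,"wy":0.4,"wz":0},
    {"hand":1,"tx":0,"ty":0,"tz":0,"wx":0,"wy":0,"wz":0},
    {"hand":1,"tx":0.09,"ty":0,"tz":-0.007,"wx":0,"wy":-0.4,"wz":0},
    {"hand":1,"tx":0.09,"ty":0,"tz":-0.007,"wx":0,"wy":-0.4,"wz":0},
    {"hand":1,"tx":0.09,"ty":0,"tz":-0.007,"wx":0,"wy":-0.4,"wz":0},
    {"hand":1,"tx":0,"ty":0,"tz":0,"wx":0,"wy":0,"wz":0},
    {"hand":1,"tx":0,"ty":0,"tz":0,"wx":0,"wy":0,"wz":0}
  ]
}}

```text
time: 14.75
tool_pos: [629.4, -94.1, 171.1]
tcp_rot: [-3.141, -0.002, 1.699]
contact_force: [-1.1, 0.2, -6.7]
grip_width: 16.0
```

Run:
```python
from h import *
o=get_obs();a=capture('wrist')
cv2.imwrite('pics/w7.png',cv2.resize(a[:,:,::-1],(800,600)));print(o['tool_pos'],o['tcp_rot'],o['contact_force'],o['moment'])
```

```text
[629.35471017 -94.13480552 171.08898125] [-3.14110646e+00 -1.73827871e-03  1.69893239e+00] [-1.11161017  0.20101106 -6.69980545] [ 0.06162054  0.00633289 -0.00534619]
```

View pics/w7.png

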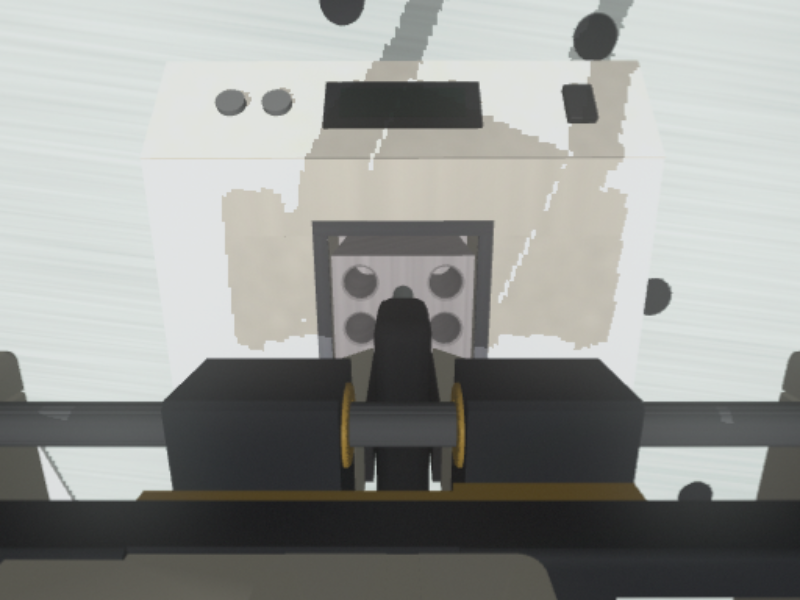

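Request:
{"fn": "drive_tool", "kwargs": {
  "deltas": [
    {"hand":1,"tx":0.045,"ty":0,"tz":-0.02,"wx":0,"wy":-0.2,"wz":0},
    {"hand":1,"tx":0.045,"ty":0,"tz":-0.02,"wx":0,"wy":-0.2,"wz":0},
    {"hand":1,"tx":0,"ty":0,"tz":0,"wx":0,"wy":0,"wz":0},
    {"hand":1,"tx":-0.045,"ty":0,"tz":-0.02,"wx":0,"wy":0.2,"wz":0},
    {"hand":1,"tx":-0.045,"ty":0,"tz":-0.02,"wx":0,"wy":0.2,"wz":0},
    {"hand":1,"tx":0,"ty":0,"tz":0,"wx":0,"wy":0,"wz":0},
    {"hand":1,"tx":0,"ty":0,"tz":0,"wx":0,"wy":0,"wz":0}
  ]
}}

```text
time: 15.38
tool_pos: [629.6, -95.2, 174.9]
tcp_rot: [3.141, -0.0, 1.697]
contact_force: [-1.5, 0.1, -7.2]
grip_width: 15.6
```

Request:
{"fn": "drive_tool", "kwargs": {
  "deltas": [
    {"hand":1,"tx":0,"ty":0,"tz":-0.05,"wx":0,"wy":0,"wz":0},
    {"hand":1,"tx":0,"ty":0,"tz":-0.05,"wx":0,"wy":0,"wz":0},
    {"hand":1,"tx":0,"ty":0,"tz":-0.05,"wx":0,"wy":0,"wz":0},
    {"hand":1,"tx":0,"ty":0,"tz":-0.05,"wx":0,"wy":0,"wz":0},
    {"hand":1,"tx":0,"ty":0,"tz":-0.05,"wx":0,"wy":0,"wz":0},
    {"hand":1,"tx":0,"ty":0,"tz":-0.05,"wx":0,"wy":0,"wz":0},
    {"hand":1,"tx":0,"ty":0,"tz":-0.05,"wx":0,"wy":0,"wz":0},
    {"hand":1,"tx":0,"ty":0,"tz":-0.05,"wx":0,"wy":0,"wz":0},
    {"hand":1,"tx":0,"ty":0,"tz":-0.05,"wx":0,"wy":0,"wz":0},
    {"hand":1,"tx":0,"ty":0,"tz":-0.05,"wx":0,"wy":0,"wz":0},
    {"hand":1,"tx":0,"ty":0,"tz":-0.05,"wx":0,"wy":0,"wz":0},
    {"hand":1,"tx":0,"ty":0,"tz":0,"wx":0,"wy":0,"wz":0},
    {"hand":1,"tx":0,"ty":0,"tz":0,"wx":0,"wy":0,"wz":0},
    {"hand":1,"tx":0,"ty":0,"tz":0,"wx":0,"wy":0,"wz":0},
    {"hand":1,"tx":0,"ty":0,"tz":0,"wx":0,"wy":0,"wz":0}
  ]
}}

```text
time: 16.63
tool_pos: [629.4, -94.3, 196.7]
tcp_rot: [-3.141, -0.0, 1.698]
contact_force: [-0.5, -0.6, -6.4]
grip_width: 15.6
```

Run:
```python
from h import *
o=get_obs();m=camera_model('wrist');a=capture('wrist');b=capture('scene')[150:270,150:310];
cv2.imwrite('pics/w8.png',cv2.resize(a[:,:,::-1],(800,600)))
cv2.imwrite('pics/s8.png',cv2.convertScaleAbs(cv2.resize(b[:,:,::-1],(800,600),interpolation=cv2.INTER_CUBIC),alpha=1.5));cv2.imwrite('pics/t8.png',capture('top')[:,:,::-1])
print(o['tool_pos'],o['tcp_rot'],o['contact_force'],o['moment'])
```

```text
[629.36649541 -94.26365707 196.70891875] [-3.14130417e+00 -1.92820105e-04  1.69805439e+00] [-0.48344571 -0.55952549 -6.37560608] [-0.01132661  0.03593495 -0.0135361 ]
```

View pics/w8.png

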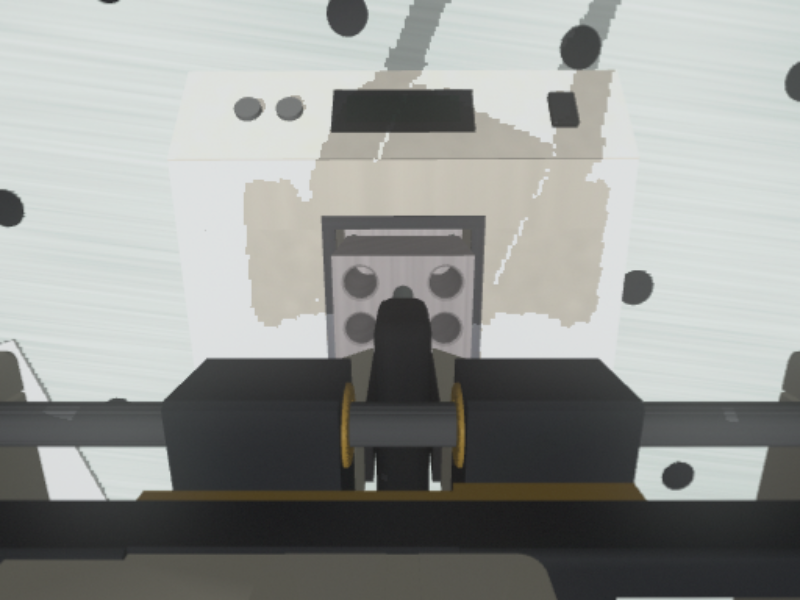

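View pics/s8.png

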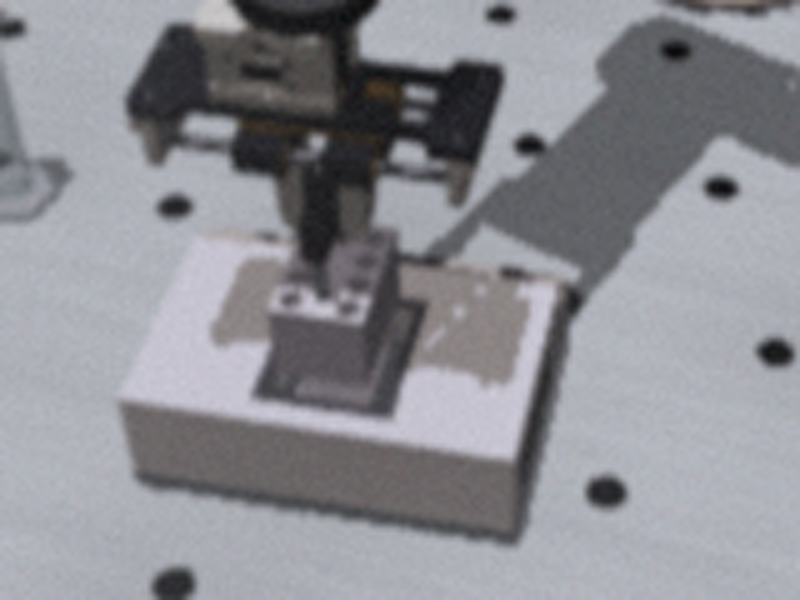

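View pics/t8.png

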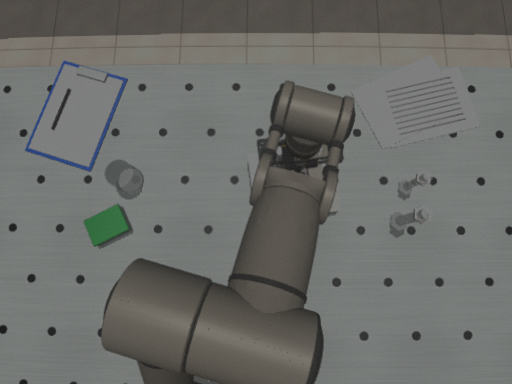

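Run:
```python
from h import *
m=camera_model('wrist');s=1.5625
print(atz(m,np.array([322,216])/s-.18,85),atz(m,np.array([486,216])/s-.18,85))
c=camera_model('scene')
f=np.array([np.cos(.127),np.sin(.127),0]);l=np.array([-f[1],f[0],0]);o=np.array([629.5,-94.3,0])
for zb in(95,100,105):
  P=[o+40*f+sy*28*l+[0,0,z] for sy in(-1,1) for z in(zb+55,zb)]
  print(zb,((proj(c,P)-[150,150]+.5)*5-.5).round(0).tolist())
# block top width seen by wrist: hole row / top edge corners (331,255),(475,255)
for z in(150,155,160):
  A,B=[atz(m,np.array(p)/s-.18,z) for p in((331,255),(475,255))];print(z,A.round(1),B.round(1),np.linalg.norm(A-B))
```

```text
[ 587.74191044 -144.37379424   85.        ] [576.78918366 -58.61523014  85.        ]
95 [[268.0, 311.0], [277.0, 375.0], [363.0, 325.0], [368.0, 389.0]]
100 [[267.0, 305.0], [276.0, 369.0], [362.0, 319.0], [368.0, 383.0]]
105 [[266.0, 299.0], [275.0, 364.0], [362.0, 313.0], [367.0, 378.0]]
150 [ 595.2 -129.6  150. ] [587.8 -72.1 150. ] 57.94105083291459
155 [ 594.2 -129.   155. ] [587. -73. 155.] 56.43121781330512
160 [ 593.2 -128.3  160. ] [586.2 -73.9 160. ] 54.9213847936956
```

Run:
```python
from h import *
c=camera_model('scene')
f=np.array([np.cos(.127),np.sin(.127),0]);l=np.array([-f[1],f[0],0]);o=np.array([630.5,-95.2,0])
P=[o+65*f+s*120*l+[0,0,85] for s in(-1,1)]+[o+48*f+s*42*l+[0,0,85] for s in(-1,1)]
print(((proj(c,P)-[150,150]+.5)*5-.5).round(0).tolist())
a=cv2.imread('pics/s8.png')[210:430,220:440];cv2.imwrite('pics/s8z.png',cv2.resize(a,(600,600)))
```

```text
[[115.0, 395.0], [511.0, 458.0], [250.0, 393.0], [387.0, 415.0]]
```

View pics/s8z.png

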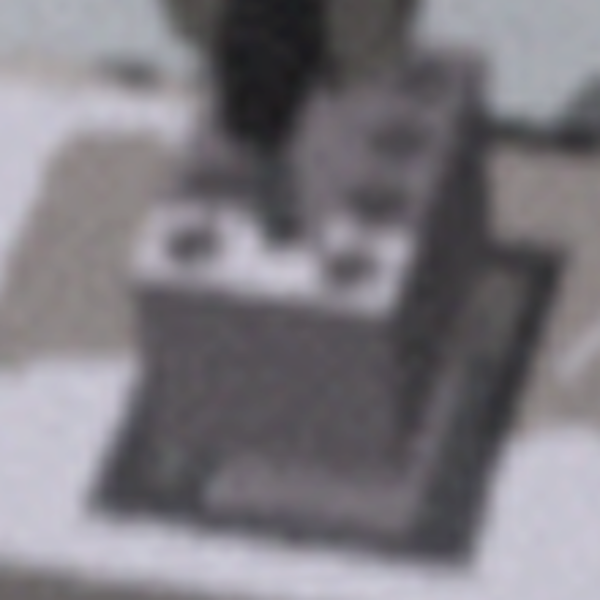

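Request:
{"fn": "drive_tool", "kwargs": {
  "deltas": [
    {"hand":1,"tx":0,"ty":0,"tz":-0.03,"wx":0,"wy":0,"wz":0},
    {"hand":1,"tx":0,"ty":0,"tz":-0.03,"wx":0,"wy":0,"wz":0},
    {"hand":1,"tx":0,"ty":0,"tz":0,"wx":0,"wy":0,"wz":0},
    {"hand":1,"tx":0,"ty":0,"tz":0,"wx":0,"wy":0,"wz":0},
    {"hand":1,"tx":0,"ty":0,"tz":0,"wx":0,"wy":0,"wz":0},
    {"hand":1,"tx":0,"ty":0,"tz":0,"wx":0,"wy":0,"wz":0},
    {"hand":1,"tx":0,"ty":0,"tz":0,"wx":0,"wy":0,"wz":0},
    {"hand":1,"tx":0,"ty":0,"tz":0,"wx":0,"wy":0,"wz":0}
  ]
}}

```text
time: 17.45
tool_pos: [629.4, -94.3, 199.2]
tcp_rot: [-3.141, -0.0, 1.698]
contact_force: [0.2, -0.6, -6.0]
grip_width: 16.0
```

Run:
```python
from plant import *
o=get_obs();print(o['tool_pos'],o['tcp_rot'],o['contact_force'],o['grip_width'],abs(o['dq']).max())
print(close_job())
```

```text
[629.42585104 -94.28775203 199.20270664] [-3.14149764e+00 -1.31692008e-04  1.69800025e+00] [ 0.18949099 -0.58454966 -5.9779312 ] 15.972439194623634 0.0016380620165212369
the job is handed in; nothing more can be done
None
```

The block is out and I handed the job in at about 17.5 s of the 64 s allowed. It is held level by its handle, about 12 to 18 mm clear above the well.

I gripped the handle from above and rocked the block about 6° left and right, raising it about 2 mm per swing. It came free of the strips at about 29 mm. After one small extra rock, I lifted it straight up.

**Last checks**
- **Hold:** the opening is 16 mm, the same as the handle, and the load is about 6 N, which is the block's weight alone. The tool is vertical to under 0.001 rad, and the arm is still.
- **Heater:** the well's rim corners measured within 1 mm of where they started, before the last 2.5 mm of lift.
- **Bystanders:** the cylinders, beaker and sample box look unmoved in the top view; I did not measure them.

**Disagreement:** the arm's own readings put the underside about 17 to 18 mm above the heater. The scene camera suggested about 3 mm less when I checked it, which I put down to calibration. I raised the block another 2.5 mm so that either reading falls within one to two centimetres, and took no picture after that.

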